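Third hand for the bottle opener on the trolley rail

ROBOT

A 6-joint arm with a two-finger parallel gripper is mounted at the origin on the work surface. World frame = base frame: x ahead of the robot, y to its left, z up, the work surface at z = 0. Lengths are in m, angles in rad, forces in N, time in s.
With the tool pointing down it reaches from about 0.375 to 0.825 m from the base axis. Payload 5.5 kg.
Tool frame: the origin (TCP) lies midway between the tips of the shut fingers; the grasp point (between the pads) lies 19 mm behind it; z points along the fingers, y is the line along which they close (so a half turn about z gives the same grasp; the last joint's range is limited). The gripper opens to 85 mm and grips with 20 to 120 N. Pads are 22 mm wide; open, the fingers measure 114 mm over their backs; the gripper's body (76 mm by 85 mm) begins 54 mm behind the grasp point. The pads swing forward as they close: fully open they stand 13 mm farther back than shut.
Start: joints at [-1.101, 0.314, -0.047, 1.21, 0, 1.571], TCP at [0.272, -0.535, 0.231] pointing down, gripper open.
Joint ranges: [-2.67, 2.67], [-0.69, 1.73], [-1.03, 1.25], [-2.08, 2.16], [-1.42, 1.45], [-3.14, 3.14]. Speed limits (rad/s): [2.39, 2.39, 3.01, 3.14, 3.14, 3.14].

INTERFACE

Orientations are given as a unit quaternion [x, y, z, w].
In Python, from station import manip gives the robot as it stands. The module is installed in compiled form; this text tells all that it offers.
- The arm moves only by the tool jog_arm, never from a script. Its argument "increments" is a list of rows, each an object of numbers: "dx", "dy", "dz": the shift along the world's x, y, z scaled (see below); "wx", "wy", "wz": the turn, a rotation vector about the world's x, y, z scaled (see below). A call has 1 to 20 rows; each row is the pose to reach, as a shift and turn from the pose commanded when the call began, turning the shorter way round; what a row does not reach only later rows make up. The controller multiplies each number of a shift by 10 cm and each number of a turn by pi rad. A row lasts 1/10 s, in which the tool goes at most 50 mm and 8.59 degrees, less where a joint would pass 70% of its speed; a pose out of reach is approached as far as the arm can. A call with a number of a shift or a turn outside -1 to 1 is refused whole. A call with a gripper value outside its range is refused whole. "jaw" is the opening, from 0 (shut) to 1 (fully open), set as the call begins (left out, the last holds). The fingers move at their own pace and stop on an object; "grip_force" is the grip in N (left out, the last holds). Time passes only in rows, so rows that repeat a pose let the fingers close. It gives the time, the measured TCP pose, the force, the opening and the grip force at its end, in the units of the state.
- manip.get_state(): the state, without advancing time (a new reading comes with each control period).
- manip.snapshot(name): name is "side" or "top" or "wrist"; returns the picture (384x512x3 uint8, red, green, blue); there is no depth.
- manip.camera_info(name): a dict with "fx", "fy", "cx", "cy" (pixels), "k1" (the pictures are not rectified: a ray, as slopes to the right and down, at radius r is drawn at 1 + k1 r^2 times it, then the intrinsics apply), "view" (4x4, takes a point from world to camera coordinates); the wrist camera has in their place "tool_from_camera" (4x4, takes a point from camera to tool coordinates, whose origin is the TCP and whose axes are the flange's). Camera axes: x right, y down, z forward; pixel columns grow to the right and rows downward; lengths in m; the calibration is good to about 2 mm. A picture is of the moment at which its call begins: read the wrist's pose just before it. camera_info takes no time and is no camera call.
- manip.finish_job(): hands the job in; it is judged then, once.
The state is a dict: "time": time; "joints": joint angles; "joint_vel": joint speeds; "effort": joint torques, N m; "tcp_pos": TCP position; "tcp_rot": TCP orientation; "wrist_force": force on the tool from outside, world axes, zero at the start; "torque": the same for the moment, N m; "opening": finger opening in m; "gripper_force": force on a finger pad.
Only numpy, scipy, OpenCV 4.12 (cv2) and the standard library are available. Lean on these libraries where they do the work, as an engineer would, in place of code of your own. Each camera call takes 0.05 s, during which the arm holds its last target. There are 200 camera calls.

TASK

Be my third hand while I screw the bottle opener to the trolley's rail: pick its wooden block up by the stem, and hold it off the table with its wide back board flat and upright against the robot's side of the rail, centred on the two started screws and level with them, pushing with a steady force of about 10 N (never 25 N or more). Finish while still holding and pushing it there - do not let go or put it down - and leave the mortar, jar, bento box, turntable and cloche where they stand.

Things in the scene. Friction and masses are not known exactly. Their poses are not given: they have to be found in the camera images.
- opener: The part: pale wooden block, T-shaped from above, standing on the table, about 0.18 kg. Origin: centre of the stem's underside; z up; x points from the steel opener to the back board. Stem (grip it across y, from above): x -25 to 25 mm, 36 wide, 56 high. Back board: x 25 to 39, 100 wide, 60 high. The steel opener loop reaches to x = -52 at z 18 to 39. In the end x points square into the rail.
- opener_back (a point): Centre of the flat back face of the opener block's back board: 39 mm along +x from the block's origin, 30 mm above its underside; axes as the block's. This face goes against the rail.
- rail: The trolley's rail: upright teak board 300 mm long (y), 14 thick, from 28 to 102 mm above the table, open beneath. Origin: on the table plane below the middle of its front face (robot's side); x points away from the robot, square through the board. It sits in rubber buffers and gives straight back along x by 0.4 mm per newton (10 N: 4 mm; end of travel 15 mm), springing back.
- rail_stand: The rail's two fixed steel posts, 18 mm square, 118 mm high, 350 mm apart, one at each end of the rail. Origin and axes as the rail's at rest. Each has a foot 30 mm wide, 12 mm high, that reaches 23 mm in front of the rail's front face.
- rail_mark (a point): Point on the rail's front face, 65 mm above the table, midway between the two started steel screws; axes as the rail's (x into the rail, z up); moves with the rail as it gives. The screws stick 21 mm out of the rail's back, 35 mm either side of this point along y, at its height; heads 15 mm across. opener_back must come to this point.
- mortar: White ceramic mortar, open bowl 104 mm across, 70 mm high, origin at the centre of its underside. Stands loose near the opener block; leave it.
- jar: Glass spice jar with a steel cap, 56 mm across, 85 mm high, origin at the centre of its underside. Stands loose near the opener block; leave it.
- bento: Plastic bento box with clip-on lid, 124 x 202 x 60 mm, origin at the centre of its underside; leave it.
- turntable: White plastic lazy susan, 260 mm across, 26 mm high, origin at the centre of its underside; leave it.
- cloche: Glass cloche standing on the turntable, 180 mm across, 168 mm high with its knob, origin at the centre of its lower rim; leave it.
There are look-alikes about, which are no part of the job. What is shaped like the opener but blue is not meant.

How it is judged:
By the outcome, as a careful person would: the job done as asked, in the order asked, and still so for the second after the job is handed in, while the arm keeps its last pose, push and grip.
It also fails if it takes over 40 s, if anything falls off the work surface, if the arm or the gripper's body presses on something with over 40 N, if the wrist force passes 120 N, or if a joint passes its speed limit or range.

## Working session

There is one attempt and no reset: what is moved stays moved. The work goes in short steps, Python scripts to look and compute and a tool call to move; the robot and the scene stay as the last step left them, time stands still between calls to the robot, and variables do not carry over. Pictures are saved under pics/ and viewed, at most 10 in all, crops included, and the job is handed in when it is done.

Besides the shell and the picture viewer there is one more tool, called after ">>>" as name(argument=value, ...), one argument or row to a line, values as JSON. jog_arm: Moves the arm, as the interface text tells. Shifts and turns lie within -1 to 1; 1 stands for 10 cm of shift or pi rad of turn. Its arguments: {"type":"object","properties":{"increments":{"type":"array","items":{"type":"object","properties":{"dx":{"type":"number","minimum":-1,"maximum":1},"dy":{"type":"number","minimum":-1,"maximum":1},"dz":{"type":"number","minimum":-1,"maximum":1},"wx":{"type":"number","minimum":-1,"maximum":1},"wy":{"type":"number","minimum":-1,"maximum":1},"wz":{"type":"number","minimum":-1,"maximum":1}}}},"jaw":{"type":"number"},"grip_force":{"type":"number"}},"required":["increments"]}

```bash
mkdir -p pics; cat > h.py <<'E'
import numpy as np, cv2
from station import manip
from scipy.spatial.transform import Rotation as R
def snap(n,f):
    im=manip.snapshot(n); cv2.imwrite('pics/'+f+'.png',im[:,:,::-1]); return im
def ray(n,uv,st=None):
    c=manip.camera_info(n)
    K=np.array([[c['fx'],0,c['cx']],[0,c['fy'],c['cy']],[0,0,1.]])
    p=cv2.undistortPoints(np.array(uv,float).reshape(-1,1,2),K,np.array([c['k1'],0,0,0.])).reshape(-1,2)
    d=np.c_[p,np.ones(len(p))]
    if n=='wrist':
        st=st or manip.get_state(); T=np.eye(4);T[:3,:3]=R.from_quat(st['tcp_rot']).as_matrix();T[:3,3]=st['tcp_pos']
        M=T@np.array(c['tool_from_camera'])
    else: M=np.linalg.inv(np.array(c['view']))
    return M[:3,3], d@M[:3,:3].T
def plane(n,uv,z,st=None):
    o,d=ray(n,uv,st); return o+d*((z-o[2])/d[:,2])[:,None]
E
python3 - <<'E'
from h import *
a=snap('top','top0'); b=snap('side','side0')
s=manip.get_state(); print(s)
for n in('top','side','wrist'): print(n,manip.camera_info(n))
E
```

```text
{'time': 0.1, 'joints': array([-1.10097559e+00,  3.14171331e-01, -4.79890367e-02,  1.21020979e+00,
       -1.51403585e-05,  1.57077720e+00]), 'joint_vel': array([ 6.20675372e-05,  3.36987521e-04,  3.37019841e-03,  4.56948937e-04,
       -4.86018615e-04,  1.39681215e-03]), 'effort': array([ 1.46872368e-03, -5.40769637e+01,  3.40539908e+01,  1.12348847e-02,
        4.71506337e-05, -2.00294906e-06]), 'tcp_pos': array([ 0.27139066, -0.53451778,  0.23050682]), 'tcp_rot': array([ 9.72532679e-01,  2.32765053e-01, -1.90514488e-04, -7.63544373e-04]), 'wrist_force': array([-0.34775714,  0.11696627,  0.46596135]), 'torque': array([ 0.00542949, -0.02121266, -0.02463077]), 'gripper_force': 0.0, 'opening': 0.08545574106446041}
top {'fx': 377.0570942004479, 'fy': 377.0570942004479, 'cx': 262.5655732940775, 'cy': 187.48443614006965, 'k1': -0.09120667167915046, 'view': array([[ 6.86220973e-03, -9.99974388e-01,  2.03332123e-03,
        -3.72314617e-02],
       [-9.84821747e-01, -7.11086032e-03, -1.73423076e-01,
         4.99496037e-01],
       [ 1.73433093e-01, -8.12393446e-04, -9.84845319e-01,
      
[... 298 characters left out ...]
  0.40358406],
       [-0.41892368,  0.53616692, -0.73282193,  0.28664093],
       [ 0.46816668, -0.56397307, -0.68026049,  1.30500867],
       [ 0.        ,  0.        ,  0.        ,  1.        ]])}
wrist {'fx': 304.22294010227034, 'fy': 304.22294010227034, 'cx': 254.20573680052397, 'cy': 188.56003162561444, 'k1': -0.02151428806806171, 'tool_from_camera': array([[-7.07947131e-04, -9.48259678e-01, -3.17495012e-01,
         8.09187844e-02],
       [ 9.99999734e-01, -6.15185770e-04, -3.92419024e-04,
         9.58511621e-04],
       [ 1.76796723e-04, -3.17495205e-01,  9.48259861e-01,
        -1.42281707e-01],
       [ 0.00000000e+00,  0.00000000e+00,  0.00000000e+00,
         1.00000000e+00]])}
```

View pics/top0.png

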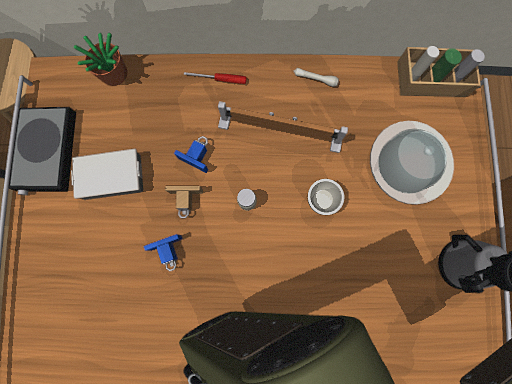

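View pics/side0.png

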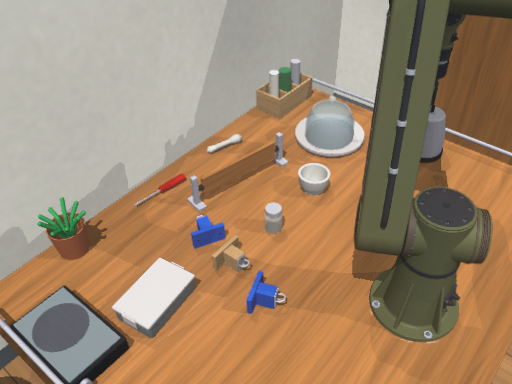

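The top view shows the wooden opener at about (184,197), with its board at row 187 and its loop pointing towards the robot. Blue look-alikes stand at (195,154) and (165,250). The rail runs from (225,117) to (342,139), with the jar at (246,198) and the mortar at (326,197). The side view agrees. I'll measure these next.

```bash
python3 - <<'E'
from h import *
a=cv2.imread('pics/top0.png'); 
c=np.hstack([cv2.resize(a[170:226,150:220],None,fx=5.7,fy=5.7,interpolation=cv2.INTER_CUBIC)]);
d=cv2.resize(a[92:160,210:355],None,fx=5.5,fy=5.5,interpolation=cv2.INTER_CUBIC)
b=cv2.imread('pics/side0.png'); e=cv2.resize(b[228:278,205:260],None,fx=5.7,fy=5.7,interpolation=cv2.INTER_CUBIC)
h=min(c.shape[0],e.shape[0],222); 
W=np.zeros((600,800,3),np.uint8); W[:d.shape[0],:d.shape[1]]=d[:,:800]
c2=cv2.resize(a[178:222,160:208],None,fx=5,fy=5,interpolation=cv2.INTER_CUBIC); W[378:598,:240]=c2
e2=cv2.resize(b[232:276,206:256],None,fx=5,fy=5,interpolation=cv2.INTER_CUBIC); W[378:598,300:550]=e2
cv2.imwrite('pics/crop.png',W)
for n,p,z in [('opboard',(184,187),.06),('jar',(246,196),.085),('mortar',(326,195),.07),('blueA',(195,154),.06),('blueB',(165,250),.06),('railL',(228,117),.102),('railR',(336,138),.102),('bento',(106,173),.06)]: print(n,plane('top',[p],z)[0].round(3))
E
```

```text
opboard [0.497 0.19  0.06 ]
jar [0.468 0.012 0.085]
mortar [ 0.475 -0.212  0.07 ]
blueA [0.594 0.162 0.06 ]
blueB [0.319 0.236 0.06 ]
railL [0.691 0.065 0.102]
railR [ 0.632 -0.239  0.102]
bento [0.536 0.421 0.06 ]
```

View pics/crop.png

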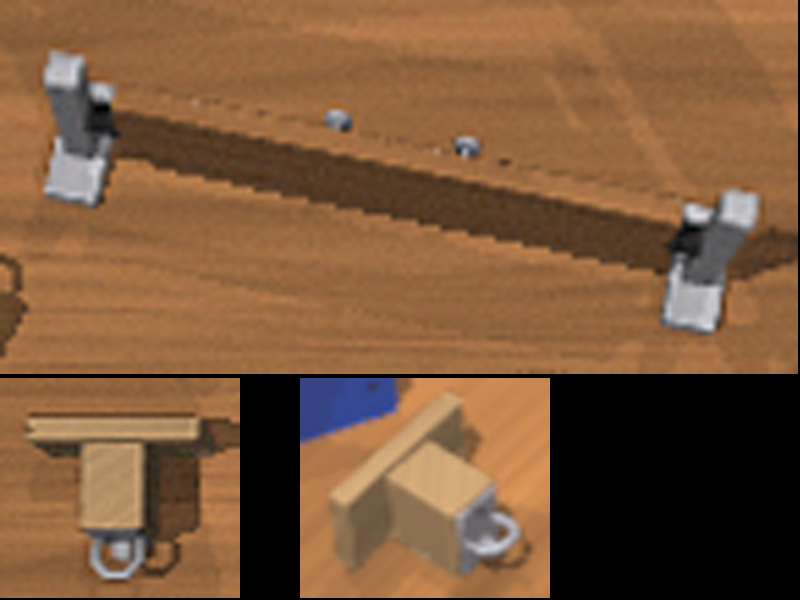

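The crop shows the opener's board edge from (28,418) to (200,418) and its stem between u=82 and u=145. The rail's front top edge runs from (115,112) to (690,215), and the screw heads are at (338,120) and (467,147). I'll turn these into poses.

```bash
python3 - <<'E'
from h import *
f=lambda L:[(160+u/5,178+(v-378)/5) for u,v in L]
P=plane('top',f([(28,418),(202,418),(28,440),(202,439)]),.06);print(P.round(4))
S=plane('top',f([(82,445),(145,445),(80,530),(142,530)]),.056);print(S.round(4))
g=lambda L:[(210+u/5.5,92+v/5.5) for u,v in L]
A=plane('top',g([(120,112),(690,215)]),.102);print(A.round(4), np.degrees(np.arctan2(*(A[0]-A[1])[[1,0]]))-90)
B=plane('top',g([(338,120),(467,147)]),.065);print(B.round(4),np.linalg.norm(B[0]-B[1]), np.degrees(np.arctan2(*(B[0]-B[1])[[1,0]]))-90)
E
```

```text
[[0.4992 0.2431 0.06  ]
 [0.4999 0.1432 0.06  ]
 [0.4864 0.2425 0.06  ]
 [0.4878 0.1428 0.06  ]]
[[0.4845 0.2122 0.056 ]
 [0.4847 0.176  0.056 ]
 [0.4356 0.2111 0.056 ]
 [0.436  0.1757 0.056 ]]
[[ 0.7051  0.055   0.102 ]
 [ 0.6521 -0.2377  0.102 ]] -10.255841939396504
[[ 0.7157 -0.0583  0.065 ]
 [ 0.7012 -0.127   0.065 ]] 0.07026859100981234 -11.955881600763135
```

>>> jog_arm(
  increments=[
    {"dz": 0.4},
    {"dz": 0.8,"wz": 0.04},
    {"dz": 0.8,"wz": 0.08},
    {"dz": 0.8,"dx": 0.4,"dy": 0.5,"wz": 0.08},
    {"dz": 0.8,"dx": 0.8,"dy": 1.0,"wz": 0.08},
  ],
  jaw=1,
)

```text
invalid input
```

>>> jog_arm(
  increments=[
    {"dx": 0,"dy": 0,"dz": 0.4,"wx": 0,"wy": 0,"wz": 0.03},
    {"dx": 0,"dy": 0,"dz": 0.8,"wx": 0,"wy": 0,"wz": 0.08},
    {"dx": 0.2,"dy": 0.4,"dz": 0.8,"wx": 0,"wy": 0,"wz": 0.08},
    {"dx": 0.6,"dy": 0.8,"dz": 0.8,"wx": 0,"wy": 0,"wz": 0.08},
  ],
)

```text
time: 0.5
tcp_pos: [0.3264, -0.46, 0.3127]
tcp_rot: [0.936, 0.351, 0.0, 0.001]
wrist_force: [1.4, -0.6, -0.6]
opening: 0.0851
gripper_force: 0.0
```

```bash
python3 -c "
from h import *
s=manip.get_state();print(s['time'],s['joints'],s['tcp_pos'],s['tcp_rot'],s['opening'])"
```

```text
0.5 [-9.53476002e-01  2.24405922e-01  1.93848731e-02  1.36346088e+00
 -3.16081676e-04  1.47069598e+00] [ 0.32642456 -0.46001693  0.3127126 ] [9.36349786e-01 3.51066537e-01 1.43153460e-04 1.15913539e-03] 0.08514336438966438
```

>>> jog_arm(
  increments=[
    {"dx": 0.15,"dy": 0.35,"dz": 0,"wx": 0,"wy": 0,"wz": 0.04},
    {"dx": 0.3,"dy": 0.7,"dz": 0,"wx": 0,"wy": 0,"wz": 0.08},
    {"dx": 0.4,"dy": 1.0,"dz": 0,"wx": 0,"wy": 0,"wz": 0.12},
  ],
  jaw=1.0,
)

```text
time: 0.8
tcp_pos: [0.3676, -0.3577, 0.3109]
tcp_rot: [0.851, 0.524, 0.0, -0.0]
wrist_force: [-1.0, -0.1, -0.4]
opening: 0.0856
gripper_force: 0.0
```

>>> jog_arm(
  increments=[
    {"dx": 0.15,"dy": 0.35,"dz": 0,"wx": 0,"wy": 0,"wz": 0.04},
    {"dx": 0.3,"dy": 0.7,"dz": 0,"wx": 0,"wy": 0,"wz": 0.08},
    {"dx": 0.4,"dy": 1.0,"dz": 0,"wx": 0,"wy": 0,"wz": 0.12},
  ],
)

```text
time: 1.1
tcp_pos: [0.4074, -0.2578, 0.311]
tcp_rot: [0.738, 0.675, 0.0, -0.0]
wrist_force: [1.4, -0.6, -0.3]
opening: 0.0853
gripper_force: 0.0
```

>>> jog_arm(
  increments=[
    {"dx": 0.15,"dy": 0.35,"dz": 0,"wx": 0,"wy": 0,"wz": 0.04},
    {"dx": 0.3,"dy": 0.7,"dz": 0,"wx": 0,"wy": 0,"wz": 0.08},
    {"dx": 0.4,"dy": 1.0,"dz": 0,"wx": 0,"wy": 0,"wz": 0.12},
  ],
)

```text
time: 1.4
tcp_pos: [0.4474, -0.1578, 0.311]
tcp_rot: [0.599, 0.801, 0.0, -0.0]
wrist_force: [0.8, -1.2, -0.8]
opening: 0.085
gripper_force: 0.0
```

>>> jog_arm(
  increments=[
    {"dx": 0,"dy": 0.35,"dz": 0,"wx": 0,"wy": 0,"wz": 0.04},
    {"dx": 0,"dy": 0.7,"dz": 0,"wx": 0,"wy": 0,"wz": 0.08},
    {"dx": 0,"dy": 1.0,"dz": 0,"wx": 0,"wy": 0,"wz": 0.12},
  ],
)

```text
time: 1.7
tcp_pos: [0.4466, -0.058, 0.311]
tcp_rot: [0.438, 0.899, -0.0, -0.0]
wrist_force: [0.4, 0.8, -0.3]
opening: 0.0856
gripper_force: 0.0
```

>>> jog_arm(
  increments=[
    {"dx": 0.3,"dy": 0,"dz": 0,"wx": 0,"wy": 0,"wz": 0.04},
    {"dx": 0.6,"dy": 0,"dz": 0,"wx": 0,"wy": 0,"wz": 0.08},
    {"dx": 0.8,"dy": -0.1,"dz": 0,"wx": 0,"wy": 0,"wz": 0.12},
    {"dx": 1.0,"dy": -0.2,"dz": 0,"wx": 0,"wy": 0,"wz": 0.16},
    {"dx": 1.0,"dy": -0.3,"dz": 0,"wx": 0,"wy": 0,"wz": 0.2},
    {"dx": 1.0,"dy": -0.3,"dz": 0,"wx": 0,"wy": 0,"wz": 0.23},
  ],
)

```text
time: 2.3
tcp_pos: [0.5472, -0.0905, 0.3103]
tcp_rot: [0.093, 0.996, -0.0, -0.001]
wrist_force: [0.2, 0.8, 0.6]
opening: 0.0853
gripper_force: 0.0
```

>>> jog_arm(
  increments=[
    {"dx": 0.3,"dy": 0,"dz": 0,"wx": 0,"wy": 0,"wz": 0},
    {"dx": 0.6,"dy": 0,"dz": 0,"wx": 0,"wy": 0,"wz": 0},
    {"dx": 0.8,"dy": 0,"dz": 0,"wx": 0,"wy": 0,"wz": 0},
    {"dx": 0.8,"dy": 0,"dz": 0,"wx": 0,"wy": 0,"wz": 0},
    {"dx": 0.8,"dy": 0,"dz": 0,"wx": 0,"wy": 0,"wz": 0},
  ],
)

```text
time: 2.8
tcp_pos: [0.6265, -0.0895, 0.3104]
tcp_rot: [0.095, 0.995, 0.0, -0.001]
wrist_force: [-0.5, 0.6, 1.0]
opening: 0.0853
gripper_force: 0.0
```

```bash
python3 - <<'E'
from h import *
import pickle
s=manip.get_state(); a=snap('wrist','w1'); pickle.dump(s,open('w1.pkl','wb')); print(s['tcp_pos'],s['tcp_rot'],s['joints'])
E
```

```text
[ 0.62652221 -0.08954739  0.31038033] [ 9.47575650e-02  9.95499895e-01  5.70211458e-06 -9.81328344e-04] [-1.41923940e-01  3.65946009e-01  2.03692960e-01  1.41050430e+00
 -8.08661965e-05  4.78761220e-02]
```

View pics/w1.png

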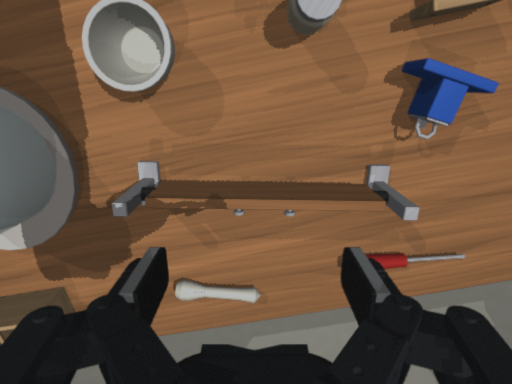

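The wrist view shows the rail almost level across the image at rows 181–208. The screw heads are at about (239,212) and (290,212). The mortar (128,45), jar (315,10) and a blue look-alike (440,90) are undisturbed.

```bash
python3 - <<'E'
from h import *
import pickle
s=pickle.load(open('w1.pkl','rb')); a=cv2.imread('pics/w1.png').astype(float); g=a.mean(2)
print(g[176:216,200].round().astype(int), g[176:216,330].round().astype(int))
# dark->light front top edge
pts=[]
for u in range(170,361,5):
    c=g[188:204,u-1:u+2].mean(1); d=np.diff(c); k=d.argmax(); pts.append((u,188.5+k))
pts=np.array(pts); P=plane('wrist',pts,.102,s); 
p=np.polyfit(P[:,1],P[:,0],1); r=P[:,0]-np.polyval(p,P[:,1]); m=abs(r)<.003; p=np.polyfit(P[m,1],P[m,0],1)
yaw=-np.arctan(p[0]); print('edge rows',pts[::6],'yaw',np.degrees(yaw),'x at y',np.polyval(p,-.09), m.sum())
# screws: greyish pixels
hsv=cv2.cvtColor(a.astype(np.uint8),cv2.COLOR_BGR2HSV)
mk=((hsv[...,1]<70)&(g>70)).astype(np.uint8); mk[:205]=0; mk[218:]=0
n,l,st,ce=cv2.connectedComponentsWithStats(mk)
S=[]
for i in range(1,n):
    if st[i][4]>5: print(st[i],ce[i]); 
    if st[i][4]>5 and 220<ce[i][0]<310: S.append(ce[i])
Q=plane('wrist',S,.068,s); print(Q)
x=np.array([np.cos(yaw),np.sin(yaw)]);y=np.array([-x[1],x[0]])
M=Q[:,:2].mean(0); F=np.array([np.polyval(p,-.09),-.09])
print('front offset',F@x,'screw along x beyond front',M@x-F@x,'along y',Q[:,:2]@y)
mark=x*(F@x)+y*(M@y); print('mark',mark)
# same with top cam
A=np.array([[.7051,.055],[.6521,-.2377]]);B=np.array([[.7157,-.0583],[.7012,-.127]]);print('top',A@x,B@x,B@y)
E
```

```text
[101 104 106 109 104  72  61  59  60  58  58  60  61  61  60  58  59  61
  60  58  57  55  63  91  99  88  77  69  67  69  72  83  76  61  62  89
 100  98  96  97] [105 106 107 106 107  98  77  64  57  56  61  62  61  60  58  57  55  57
  61  61  59  59  57  59  76  92  98  98 100 103 104 103 103 103  89  94
  94  95  91  90]
edge rows [[170.  197.5]
 [200.  198.5]
 [230.  198.5]
 [260.  199.5]
 [290.  199.5]
 [320.  199.5]
 [350.  200.5]] yaw -11.794741190612921 x at y 0.6762729631820699 39
[  0 205  72  13 914] [ 34.66849015 210.92560175]
[112 205  16  12 174] [119.31609195 210.4137931 ]
[402 205  18  13 198] [410.58585859 211.08585859]
[234 209  10   7  61] [238.54098361 211.95081967]
[284 210  11   7  59] [289.33898305 212.52542373]
[[ 0.70106478 -0.12703603  0.068     ]
 [ 0.71507543 -0.0589116   0.068     ]]
front offset 0.6803907986262265 screw along x beyond front 0.03173364749100449 along y [0.01894819 0.08849811]
mark [ 0.67700648 -0.08648726]
top [0.67897029 0.68691902] [0.7125057  0.71235456] [0.08922446 0.01901109]
```

>>> jog_arm(
  increments=[
    {"dx": -0.2,"dy": 0.35,"dz": 0,"wx": 0,"wy": 0,"wz": 0.02},
    {"dx": -0.4,"dy": 0.7,"dz": 0,"wx": 0,"wy": 0,"wz": 0.04},
    {"dx": -0.6,"dy": 1.0,"dz": 0,"wx": 0,"wy": 0,"wz": 0.064},
  ],
)

```text
time: 3.15
tcp_pos: [0.5651, 0.0113, 0.3115]
tcp_rot: [-0.007, 1.0, 0.0, -0.0]
wrist_force: [-0.1, 0.5, 0.6]
opening: 0.0854
gripper_force: 0.0
```

>>> jog_arm(
  increments=[
    {"dx": -0.2,"dy": 0.35,"dz": 0,"wx": 0,"wy": 0,"wz": 0},
    {"dx": -0.4,"dy": 0.7,"dz": 0,"wx": 0,"wy": 0,"wz": 0},
    {"dx": -0.6,"dy": 1.0,"dz": 0,"wx": 0,"wy": 0,"wz": 0},
  ],
)

```text
time: 3.45
tcp_pos: [0.5049, 0.1114, 0.3117]
tcp_rot: [-0.006, 1.0, 0.0, 0.0]
wrist_force: [0.8, 0.9, 0.2]
opening: 0.0854
gripper_force: 0.0
```

>>> jog_arm(
  increments=[
    {"dx": -0.15,"dy": 0.35,"dz": -0.2,"wx": 0,"wy": 0,"wz": 0},
    {"dx": -0.3,"dy": 0.6,"dz": -0.5,"wx": 0,"wy": 0,"wz": 0},
    {"dx": -0.45,"dy": 0.82,"dz": -0.8,"wx": 0,"wy": 0,"wz": 0},
    {"dx": -0.45,"dy": 0.82,"dz": -1.0,"wx": 0,"wy": 0,"wz": 0},
    {"dx": -0.45,"dy": 0.82,"dz": -1.0,"wx": 0,"wy": 0,"wz": 0},
    {"dx": -0.45,"dy": 0.82,"dz": -1.0,"wx": 0,"wy": 0,"wz": 0},
  ],
)

```text
time: 4.05
tcp_pos: [0.4615, 0.1919, 0.212]
tcp_rot: [-0.005, 1.0, -0.0, 0.0]
wrist_force: [0.0, 0.7, 0.9]
opening: 0.0857
gripper_force: 0.0
```

```bash
python3 - <<'E'
from h import *
import pickle
s=manip.get_state(); a=snap('wrist','w2'); pickle.dump(s,open('w2.pkl','wb')); print(s['tcp_pos'],s['tcp_rot'],s['joints'])
E
```

```text
[0.4615474  0.19193749 0.21203645] [-5.47653268e-03  9.99984994e-01 -4.73866944e-05  1.27961807e-04] [ 3.94222882e-01  1.35010832e-01 -3.17461673e-01  1.11812292e+00
 -1.84704232e-04  3.83269744e-01]
```

View pics/w2.png

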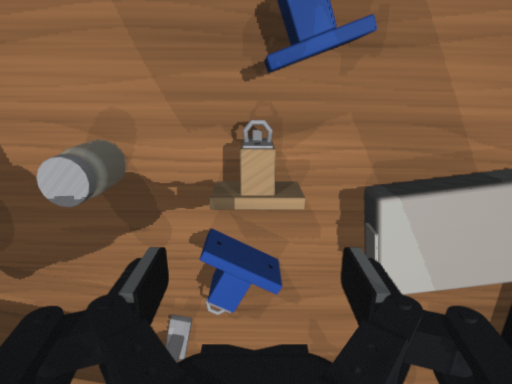

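The wrist view shows the opener's stem top at columns 241–275, rows 148–196. Its board top is at columns 209–305, rows 197–209. The gripper is nearly aligned with it, and I'll refine that now.

```bash
python3 - <<'E'
from h import *
import pickle
s=pickle.load(open('w2.pkl','rb')); a=cv2.imread('pics/w2.png'); g=a.astype(float).mean(2)
print('row170',g[170,234:282].astype(int)); print('row203',g[203,204:214].astype(int),g[203,298:310].astype(int)); print('col258',g[140:152,258].astype(int),'col 285',g[190:214,285].astype(int))
def edge(f,lo,hi,sgn):  # strongest step, subpixel
    d=sgn*np.diff(f(lo,hi)); k=int(d.argmax()); w=np.clip(d[max(k-1,0):k+2],0,None); return lo+.5+(np.arange(max(k-1,0),max(k-1,0)+len(w))*w).sum()/w.sum()
L=[(edge(lambda l,h:g[v,l:h],236,247,1),v) for v in range(155,190,3)]
Rr=[(edge(lambda l,h:g[v,l:h],269,281,-1),v) for v in range(155,190,3)]
PL=plane('wrist',L,.056,s);PR=plane('wrist',Rr,.056,s)
for P in(PL,PR):
    p=np.polyfit(P[:,0],P[:,1],1); print('side y',np.polyval(p,.46),'yaw',np.degrees(np.arctan(p[0])))
B=[(u,edge(lambda l,h:g[l:h,u],204,214,-1)) for u in range(214,302,4)]
P=plane('wrist',B,.06,s); p=np.polyfit(P[:,1],P[:,0],1); print('back x',np.polyval(p,.193),'yaw',-np.degrees(np.arctan(p[0])))
E=plane('wrist',[(edge(lambda l,h:g[203,l:h],204,214,1),203),(edge(lambda l,h:g[203,l:h],298,310,-1),203)],.06,s);print(E)
T=plane('wrist',[(258,edge(lambda l,h:g[l:h,258],143,153,1))],.056,s);print('stem front',T)
E
```

```text
row170 [ 58  58  58  59  58  65  91 125 138 139 138 139 140 140 141 141 142 141
 142 141 140 140 140 140 139 137 136 134 133 134 136 139 140 141 141 140
 138 137 137 133 114  88  85  85  85  85  86  86]
row203 [67 67 66 68 68 75 87 90 89 88] [139 139 140 140 139 137 124 104  99  99 103 107]
col258 [107  85  70  55  67  98 160 158 115 119 137 144] col 285 [ 69  71  69  71  72  74  73  86 124 139 143 143 141 138 138 138 138 136
 133 108  88  85  89  90]
side y 0.1766749892348959 yaw 0.09663123853186541
side y 0.2110721636168966 yaw 1.3204908747465525
back x 0.4999909815000687 yaw -0.9958433573936345
[[0.49447867 0.14447122 0.06      ]
 [0.4934725  0.24301106 0.06      ]]
stem front [[0.43433415 0.19418975 0.056     ]]
```

>>> jog_arm(
  increments=[
    {"dx": -0.01,"dy": 0.02,"dz": -0.3,"wx": 0,"wy": 0,"wz": 0},
    {"dx": -0.01,"dy": 0.02,"dz": -0.6,"wx": 0,"wy": 0,"wz": 0},
    {"dx": -0.01,"dy": 0.02,"dz": -0.9,"wx": 0,"wy": 0,"wz": 0},
    {"dx": -0.01,"dy": 0.02,"dz": -1.0,"wx": 0,"wy": 0,"wz": 0},
    {"dx": -0.01,"dy": 0.02,"dz": -1.0,"wx": 0,"wy": 0,"wz": 0},
  ],
)

```text
time: 4.6
tcp_pos: [0.4609, 0.1938, 0.1112]
tcp_rot: [-0.005, 1.0, -0.0, -0.001]
wrist_force: [-0.7, 0.8, 0.7]
opening: 0.0853
gripper_force: 0.0
```

>>> jog_arm(
  increments=[
    {"dx": 0,"dy": 0,"dz": -0.2,"wx": 0,"wy": 0,"wz": 0},
    {"dx": 0,"dy": 0,"dz": -0.4,"wx": 0,"wy": 0,"wz": 0},
    {"dx": 0,"dy": 0,"dz": -0.6,"wx": 0,"wy": 0,"wz": 0},
    {"dx": 0,"dy": 0,"dz": -0.8,"wx": 0,"wy": 0,"wz": 0},
    {"dx": 0,"dy": 0,"dz": -0.97,"wx": 0,"wy": 0,"wz": 0},
    {"dx": 0,"dy": 0,"dz": -0.97,"wx": 0,"wy": 0,"wz": 0},
    {"dx": 0,"dy": 0,"dz": -0.97,"wx": 0,"wy": 0,"wz": 0},
  ],
)

```text
time: 5.3
tcp_pos: [0.4623, 0.1948, 0.0159]
tcp_rot: [-0.005, 1.0, 0.0, 0.001]
wrist_force: [0.2, -0.1, 0.5]
opening: 0.0858
gripper_force: 0.0
```

>>> jog_arm(
  increments=[
    {"dx": 0,"dy": 0,"dz": 0,"wx": 0,"wy": 0,"wz": 0},
    {"dx": 0,"dy": 0,"dz": 0,"wx": 0,"wy": 0,"wz": 0},
    {"dx": 0,"dy": 0,"dz": 0,"wx": 0,"wy": 0,"wz": 0},
    {"dx": 0,"dy": 0,"dz": 0,"wx": 0,"wy": 0,"wz": 0},
    {"dx": 0,"dy": 0,"dz": 0,"wx": 0,"wy": 0,"wz": 0},
    {"dx": 0,"dy": 0,"dz": 0,"wx": 0,"wy": 0,"wz": 0},
    {"dx": 0,"dy": 0,"dz": 0,"wx": 0,"wy": 0,"wz": 0},
    {"dx": 0,"dy": 0,"dz": 0,"wx": 0,"wy": 0,"wz": 0},
    {"dx": 0,"dy": 0,"dz": 0,"wx": 0,"wy": 0,"wz": 0},
    {"dx": 0,"dy": 0,"dz": 0,"wx": 0,"wy": 0,"wz": 0},
  ],
  jaw=0.0,
  grip_force=80,
)

```text
time: 6.3
tcp_pos: [0.4617, 0.1947, 0.0152]
tcp_rot: [-0.006, 1.0, 0.0, 0.001]
wrist_force: [-1.1, -0.4, 5.9]
opening: 0.0351
gripper_force: 80.2
```

```bash
python3 - <<'E'
from h import *
s=manip.get_state(); print({k:s[k] for k in('time','tcp_pos','tcp_rot','wrist_force','opening','gripper_force')})
E
```

```text
{'time': 6.3, 'tcp_pos': array([0.46165423, 0.19469377, 0.01515748]), 'tcp_rot': array([-5.59048062e-03,  9.99984112e-01,  2.92895493e-04,  6.60953740e-04]), 'wrist_force': array([-1.13047983, -0.3598495 ,  5.92629091]), 'opening': 0.035067190776191706, 'gripper_force': 80.23329377174377}
```

>>> jog_arm(
  increments=[
    {"dx": 0,"dy": 0,"dz": 0.15,"wx": 0,"wy": 0,"wz": 0},
    {"dx": 0,"dy": 0,"dz": 0.4,"wx": 0,"wy": 0,"wz": 0},
    {"dx": 0,"dy": 0,"dz": 0.7,"wx": 0,"wy": 0,"wz": 0},
    {"dx": 0,"dy": 0,"dz": 1.0,"wx": 0,"wy": 0,"wz": 0},
    {"dx": 0,"dy": 0,"dz": 1.0,"wx": 0,"wy": 0,"wz": 0},
    {"dx": 0,"dy": 0,"dz": 1.0,"wx": 0,"wy": 0,"wz": 0},
  ],
)

```text
time: 6.9
tcp_pos: [0.4613, 0.1945, 0.1146]
tcp_rot: [-0.006, 1.0, 0.0, 0.001]
wrist_force: [-0.0, -0.1, -1.4]
opening: 0.0349
gripper_force: 79.8
```

>>> jog_arm(
  increments=[
    {"dx": 0.1,"dy": -0.15,"dz": 0,"wx": 0,"wy": 0,"wz": -0.01},
    {"dx": 0.2,"dy": -0.4,"dz": 0,"wx": 0,"wy": 0,"wz": -0.03},
    {"dx": 0.35,"dy": -0.65,"dz": 0,"wx": 0,"wy": 0,"wz": -0.05},
    {"dx": 0.5,"dy": -0.9,"dz": 0,"wx": 0,"wy": 0,"wz": -0.068},
  ],
)

```text
time: 7.3
tcp_pos: [0.5098, 0.1033, 0.1124]
tcp_rot: [0.102, 0.995, -0.0, -0.002]
wrist_force: [-0.1, 1.2, -1.9]
opening: 0.0353
gripper_force: 79.8
```

>>> jog_arm(
  increments=[
    {"dx": 0.15,"dy": -0.25,"dz": 0,"wx": 0,"wy": 0,"wz": 0},
    {"dx": 0.3,"dy": -0.5,"dz": 0,"wx": 0,"wy": 0,"wz": 0},
    {"dx": 0.45,"dy": -0.75,"dz": 0,"wx": 0,"wy": 0,"wz": 0},
    {"dx": 0.5,"dy": -0.9,"dz": 0,"wx": 0,"wy": 0,"wz": 0},
  ],
)

```text
time: 7.7
tcp_pos: [0.5609, 0.0126, 0.1124]
tcp_rot: [0.102, 0.995, -0.0, -0.001]
wrist_force: [0.7, 0.3, -2.3]
opening: 0.0348
gripper_force: 79.9
```

>>> jog_arm(
  increments=[
    {"dx": 0.1,"dy": -0.25,"dz": 0,"wx": 0,"wy": 0,"wz": 0},
    {"dx": 0.2,"dy": -0.5,"dz": 0,"wx": 0,"wy": 0,"wz": 0},
    {"dx": 0.3,"dy": -0.7,"dz": 0,"wx": 0,"wy": 0,"wz": 0},
    {"dx": 0.4,"dy": -0.87,"dz": 0,"wx": 0,"wy": 0,"wz": 0},
    {"dx": 0.4,"dy": -0.87,"dz": 0,"wx": 0,"wy": 0,"wz": 0},
    {"dx": 0.4,"dy": -0.87,"dz": 0,"wx": 0,"wy": 0,"wz": 0},
  ],
)

```text
time: 8.3
tcp_pos: [0.5997, -0.0723, 0.113]
tcp_rot: [0.101, 0.995, 0.0, -0.001]
wrist_force: [-0.4, 0.2, -0.8]
opening: 0.0352
gripper_force: 80.0
```

```bash
python3 - <<'E'
from h import *
import pickle
s=manip.get_state(); a=snap('wrist','w3'); pickle.dump(s,open('w3.pkl','wb')); print({k:s[k] for k in('time','tcp_pos','tcp_rot','wrist_force','opening','gripper_force')})
E
```

```text
{'time': 8.3, 'tcp_pos': array([ 0.59970669, -0.07227209,  0.11301591]), 'tcp_rot': array([ 1.01302244e-01,  9.94854752e-01,  3.31103566e-04, -1.32994423e-03]), 'wrist_force': array([-0.35552267,  0.21634372, -0.7858063 ]), 'opening': 0.03521487351449475, 'gripper_force': 79.98336553573608}
```

View pics/w3.png

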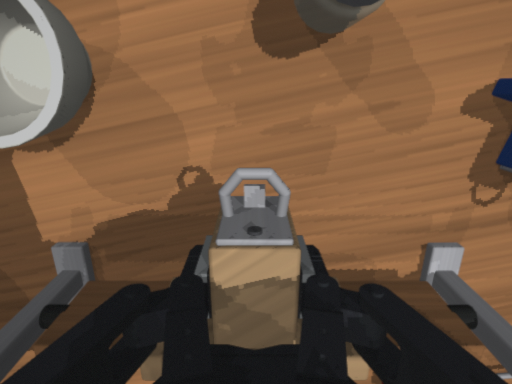

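The wrist view shows the block held straight and centred. The stem's top front edge is at about (209..300, 247), and the loop points towards the robot. I'll check where the block sits in the hand.

```bash
python3 - <<'E'
from h import *
import pickle
s=pickle.load(open('w3.pkl','rb')); a=cv2.imread('pics/w3.png'); g=a.astype(float).mean(2)
print('col255',g[236:256,255].astype(int)); print('row290',g[290,203:215].astype(int),g[290,294:306].astype(int));print(g[320,203:215].astype(int),g[320,294:306].astype(int))
T=R.from_quat(s['tcp_rot'])
z=s['tcp_pos'][2]-.0152+.056
for name,pt in [('front',(215,247.5)),('front',(255,247.5)),('front',(295,247.5)),('L',(209.5,290)),('R',(300.5,290)),('L',(209.5,320)),('R',(299.5,320))]:
    p=plane('wrist',[pt],z,s)[0]; print(name,pt,T.inv().apply(p-s['tcp_pos']).round(4))
E
```

```text
col255 [ 81  82  96 131 159 167 164 158 146 101  80  86 103 124 135 138 140 140
 141 141]
row290 [23 19 20 18 19 23 27 40 57 63 64 67] [90 85 75 68 54 34 26 23 22 20 20 26]
[22 24 22 26 42 53 54 55 54 57 71 75] [85 78 65 55 55 55 53 48 36 29 27 25]
front (215, 247.5) [ 0.0242 -0.016  -0.0407]
front (255, 247.5) [ 0.0242 -0.0009 -0.0407]
front (295, 247.5) [ 0.0242  0.0141 -0.0407]
L (209.5, 290) [ 0.0052 -0.019  -0.0408]
R (300.5, 290) [ 0.0051  0.0171 -0.0408]
L (209.5, 320) [-0.0096 -0.0197 -0.0408]
R (299.5, 320) [-0.0096  0.0175 -0.0408]
```

>>> jog_arm(
  increments=[
    {"dx": 0.05,"dy": 0,"dz": -0.2,"wx": 0,"wy": 0,"wz": 0},
    {"dx": 0.12,"dy": 0,"dz": -0.4,"wx": 0,"wy": 0,"wz": 0},
    {"dx": 0.2,"dy": -0.01,"dz": -0.55,"wx": 0,"wy": 0,"wz": 0},
    {"dx": 0.24,"dy": -0.01,"dz": -0.63,"wx": 0,"wy": 0,"wz": 0},
    {"dx": 0.24,"dy": -0.01,"dz": -0.63,"wx": 0,"wy": 0,"wz": 0},
    {"dx": 0.24,"dy": -0.01,"dz": -0.63,"wx": 0,"wy": 0,"wz": 0},
    {"dx": 0.24,"dy": -0.01,"dz": -0.63,"wx": 0,"wy": 0,"wz": 0},
  ],
)

```text
time: 9.05
tcp_pos: [0.6254, -0.0736, 0.0522]
tcp_rot: [0.101, 0.995, 0.0, 0.001]
wrist_force: [0.7, 0.1, -1.1]
opening: 0.0357
gripper_force: 80.0
```

```bash
cat >> h.py <<'E'
def rel():
    s=manip.get_state(); q=R.from_quat(s['tcp_rot']).as_matrix(); x=np.array([.9792,-.2028]);y=np.array([.2028,.9792]); p=s['tcp_pos']; f=s['wrist_force']
    print('t',s['time'],'along x',round(p[:2]@x,4),'y',round(p[:2]@y,4),'z',round(p[2],4),'tool x angle',np.degrees(np.arctan2(q[1,0],q[0,0])).round(2),'zaxis',q[:,2].round(4),'Fx,Fy,Fz',(f[:2]@x).round(2),(f[:2]@y).round(2),f[2].round(2),'torque',s['torque'].round(2),s['opening'],s['gripper_force'])
    return s
E
python3 - <<'E'
from h import *
rel(); a=snap('side','side2'); b=snap('top','top2')
W=np.hstack([cv2.resize(a[110:250,170:330],None,fx=2.5,fy=2.5),cv2.resize(b[80:220,200:360],None,fx=2.5,fy=2.5)]); cv2.imwrite('pics/c2.png',W[:,:,::-1])
E
```

```text
t 9.05 along x 0.6273 y 0.0547 z 0.0522 tool x angle 168.4 zaxis [ 1.1e-03 -1.0e-04 -1.0e+00] Fx,Fy,Fz 0.63 0.19 -1.09 torque [ 0.01 -0.03 -0.01] 0.03565486014531808 79.97156381607056
```

View pics/c2.png

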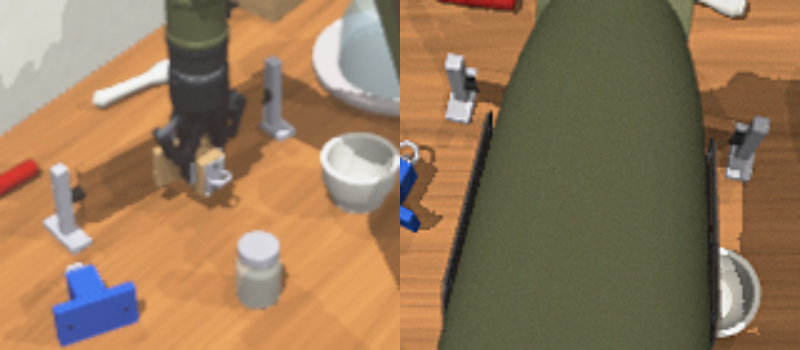

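The crop shows the block held just in front of the rail, midway between the posts, with the mortar and jar untouched. I'll approach in small steps.

>>> jog_arm(
  increments=[
    {"dx": 0.03,"dy": -0.006,"dz": -0.01,"wx": 0,"wy": 0,"wz": 0},
    {"dx": 0.06,"dy": -0.012,"dz": -0.02,"wx": 0,"wy": 0,"wz": 0},
    {"dx": 0.09,"dy": -0.018,"dz": -0.02,"wx": 0,"wy": 0,"wz": 0},
    {"dx": 0.11,"dy": -0.023,"dz": -0.02,"wx": 0,"wy": 0,"wz": 0},
    {"dx": 0.11,"dy": -0.023,"dz": -0.02,"wx": 0,"wy": 0,"wz": 0},
    {"dx": 0.11,"dy": -0.023,"dz": -0.02,"wx": 0,"wy": 0,"wz": 0},
  ],
)

```text
time: 9.75
tcp_pos: [0.636, -0.0759, 0.0492]
tcp_rot: [0.101, 0.995, 0.0, -0.0]
wrist_force: [-0.9, 0.4, -1.3]
opening: 0.0353
gripper_force: 80.0
```

```bash
python3 -c "
from h import *
rel()"
```

```text
t 9.75 along x 0.6381 y 0.0546 z 0.0492 tool x angle 168.4 zaxis [-2.e-04  1.e-04 -1.e+00] Fx,Fy,Fz -0.98 0.16 -1.29 torque [0.01 0.05 0.01] 0.035313307665829095 79.97181057929993
```

>>> jog_arm(
  increments=[
    {"dx": 0.01,"dy": -0.002,"dz": 0,"wx": 0,"wy": 0,"wz": 0},
    {"dx": 0.02,"dy": -0.004,"dz": 0,"wx": 0,"wy": 0,"wz": 0},
    {"dx": 0.03,"dy": -0.006,"dz": 0,"wx": 0,"wy": 0,"wz": 0},
    {"dx": 0.03,"dy": -0.006,"dz": 0,"wx": 0,"wy": 0,"wz": 0},
    {"dx": 0.03,"dy": -0.006,"dz": 0,"wx": 0,"wy": 0,"wz": 0},
  ],
)

```text
time: 10.25
tcp_pos: [0.6387, -0.0765, 0.0492]
tcp_rot: [0.101, 0.995, 0.0, -0.0]
wrist_force: [-1.5, 1.1, -0.7]
opening: 0.0352
gripper_force: 80.0
```

```bash
python3 -c "
from h import *
rel()"
```

```text
t 10.25 along x 0.6409 y 0.0546 z 0.0492 tool x angle 168.4 zaxis [-5.e-04  1.e-04 -1.e+00] Fx,Fy,Fz -1.72 0.73 -0.67 torque [ 0.08  0.28 -0.11] 0.03517072766267052 80.02236127853394
```

>>> jog_arm(
  increments=[
    {"dx": 0,"dy": 0,"dz": 0.01,"wx": 0,"wy": 0,"wz": 0},
    {"dx": 0.01,"dy": -0.002,"dz": 0.01,"wx": 0,"wy": 0,"wz": 0},
    {"dx": 0.02,"dy": -0.004,"dz": 0.01,"wx": 0,"wy": 0,"wz": 0},
    {"dx": 0.02,"dy": -0.004,"dz": 0.01,"wx": 0,"wy": 0,"wz": 0},
    {"dx": 0.02,"dy": -0.004,"dz": 0.01,"wx": 0,"wy": 0,"wz": 0},
  ],
)

```text
time: 10.75
tcp_pos: [0.6401, -0.0768, 0.0501]
tcp_rot: [0.101, 0.995, 0.0, -0.001]
wrist_force: [-5.0, 1.5, 0.7]
opening: 0.0352
gripper_force: 80.2
```

```bash
python3 -c "
from h import *
rel()"
```

```text
t 10.75 along x 0.6424 y 0.0547 z 0.0501 tool x angle 168.39 zaxis [-1.5e-03  3.0e-04 -1.0e+00] Fx,Fy,Fz -5.24 0.5 0.74 torque [ 0.17  0.88 -0.24] 0.03518604011665448 80.16894221305847
```

The Mz reading suggests the board's -y edge is touching first, so I'll yaw slightly negative and push a little further.

>>> jog_arm(
  increments=[
    {"dx": 0,"dy": 0,"dz": 0,"wx": 0,"wy": 0,"wz": -0.002},
    {"dx": 0.01,"dy": -0.002,"dz": 0,"wx": 0,"wy": 0,"wz": -0.003},
    {"dx": 0.01,"dy": -0.002,"dz": 0,"wx": 0,"wy": 0,"wz": -0.003},
    {"dx": 0.01,"dy": -0.002,"dz": 0,"wx": 0,"wy": 0,"wz": -0.003},
  ],
)

```text
time: 11.15
tcp_pos: [0.6407, -0.0766, 0.0501]
tcp_rot: [0.105, 0.994, 0.0, -0.001]
wrist_force: [-6.7, 1.3, 0.5]
opening: 0.0348
gripper_force: 80.3
```

```bash
python3 -c "
from h import *
rel()"
```

```text
t 11.15 along x 0.643 y 0.0549 z 0.0501 tool x angle 167.92 zaxis [-2.2e-03  9.0e-04 -1.0e+00] Fx,Fy,Fz -6.86 -0.12 0.47 torque [0.42 1.08 0.32] 0.034785572627852035 80.29324293136597
```

>>> jog_arm(
  increments=[
    {"dx": 0,"dy": 0,"dz": 0,"wx": 0,"wy": 0,"wz": 0.0014},
    {"dx": 0.01,"dy": -0.002,"dz": 0,"wx": 0,"wy": 0,"wz": 0.0014},
    {"dx": 0.014,"dy": -0.003,"dz": 0,"wx": 0,"wy": 0,"wz": 0.0014},
    {"dx": 0.014,"dy": -0.003,"dz": 0,"wx": 0,"wy": 0,"wz": 0.0014},
    {"dx": 0.014,"dy": -0.003,"dz": 0,"wx": 0,"wy": 0,"wz": 0.0014},
  ],
)

```text
time: 11.65
tcp_pos: [0.6415, -0.0769, 0.05]
tcp_rot: [0.103, 0.995, 0.0, -0.002]
wrist_force: [-8.5, 2.8, 2.5]
opening: 0.0354
gripper_force: 80.3
```

```bash
python3 -c "
from h import *
rel()"
```

```text
t 11.65 along x 0.6438 y 0.0548 z 0.05 tool x angle 168.16 zaxis [-3.2e-03  9.0e-04 -1.0e+00] Fx,Fy,Fz -8.88 1.05 2.46 torque [0.42 1.29 0.13] 0.03544468857564171 80.26565551757812
```

>>> jog_arm(
  increments=[
    {"dx": 0.003,"dy": -0.001,"dz": 0,"wx": -0.0002,"wy": -0.001,"wz": 0},
    {"dx": 0.006,"dy": -0.001,"dz": 0,"wx": -0.0002,"wy": -0.001,"wz": 0},
    {"dx": 0.006,"dy": -0.001,"dz": 0,"wx": -0.0002,"wy": -0.001,"wz": 0},
    {"dx": 0.006,"dy": -0.001,"dz": 0,"wx": -0.0002,"wy": -0.001,"wz": 0},
    {"dx": 0.006,"dy": -0.001,"dz": 0,"wx": -0.0002,"wy": -0.001,"wz": 0},
  ],
)

```text
time: 12.15
tcp_pos: [0.6418, -0.077, 0.0499]
tcp_rot: [0.103, 0.995, 0.0, -0.0]
wrist_force: [-9.5, 2.1, 3.0]
opening: 0.0353
gripper_force: 80.4
```

```bash
python3 - <<'E'
from h import *
s=rel(); a=snap('wrist','w4'); b=snap('side','s4'); rel()
W=np.hstack([cv2.resize(a,(400,300)),cv2.resize(b[115:220,180:320],(400,300),interpolation=cv2.INTER_CUBIC)]); cv2.imwrite('pics/c4.png',W[:,:,::-1])
E
```

```text
t 12.15 along x 0.644 y 0.0548 z 0.0499 tool x angle 168.16 zaxis [-7.e-04  3.e-04 -1.e+00] Fx,Fy,Fz -9.68 0.13 2.99 torque [0.43 1.55 0.19] 0.035328166965389894 80.41515827178955
t 12.25 along x 0.644 y 0.0548 z 0.0499 tool x angle 168.16 zaxis [-8.e-04  3.e-04 -1.e+00] Fx,Fy,Fz -8.82 0.29 1.79 torque [0.45 1.52 0.2 ] 0.03505056967889375 80.4170036315918
```

View pics/c4.png

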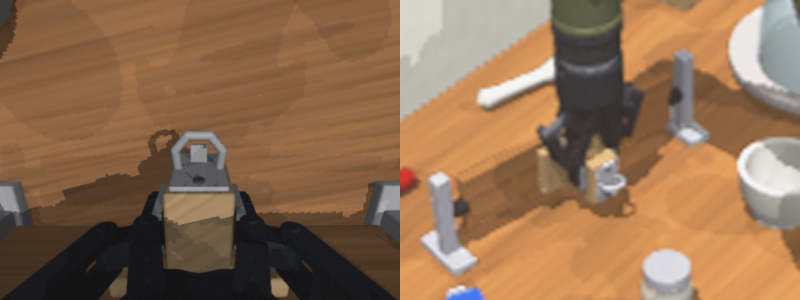

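The block sits flat on the rail with the posts symmetric about it. I'll do one numeric check of the centring and the in-hand position.

```bash
python3 - <<'E'
from h import *
s=manip.get_state(); a=cv2.imread('pics/w4.png'); g=a.astype(float).mean(2); T=R.from_quat(s['tcp_rot'])
print('col255',g[238:256,255].astype(int))
for v in (245,255,265): print(v,g[v,10:50].astype(int),g[v,460:500].astype(int))
f=lambda p,z:T.inv().apply(plane('wrist',[p],z,s)[0]-s['tcp_pos']).round(4)
print(f((255,246.5),.091),f((209.5,290),.091),f((300.5,290),.091))
E
```

```text
col255 [101 141 161 167 162 155 142  96  81  93 109 128 135 138 138 139 140 140]
245 [154 155 155 155 152 143 135 122 105  86  82  81  80  78  77  76  75  75
  74  72  75  82  83  84  88  91  94  96  96  98  98 101 102 103 108 107
 109 109 110 109] [104 105 104 104 104 103 102 101 102 101 103  78  70  69  69  68  61  59
  62  64  64  64  63  64  63  65  68  76  95 115 132 146 156 158 161 160
 159 159 159 159]
255 [156 156 156 155 156 155 154 150 143 135 121 102  85  81  81  80  78  77
  75  74  73  72  74  79  84  85  88  92  92  92  92  92  92  93  93  96
 101 102 101 102] [106 107 106 106 106 111 114 110  82  72  72  71  70  63  60  62  63  64
  63  65  64  66  66  68  77  95 112 129 143 154 159 160 160 162 162 160
 161 168 167 159]
265 [156 155 155 156 156 156 156 157 156 156 150 144 141 123 101  83  81  79
  79  78  77  75  73  73  69  77  86  87  90  91  91  89  76  68  67  66
  60  64  64  66] [111 110 110 111 108  82  71  70  71  70  70  65  63  62  64  64  64  63
  64  66  67  73  90 114 134 150 165 170 172 173 174 173 172 170 169 158
 157 159 161 161]
[ 0.0249 -0.0009 -0.0411] [ 0.0054 -0.0189 -0.0411] [ 0.0054  0.0171 -0.0411]
```

>>> jog_arm(
  increments=[
    {"dx": 0.004,"dy": -0.001,"dz": 0,"wx": 0,"wy": 0,"wz": 0},
    {"dx": 0.004,"dy": -0.001,"dz": 0,"wx": 0,"wy": 0,"wz": 0},
    {"dx": 0.004,"dy": -0.001,"dz": 0,"wx": 0,"wy": 0,"wz": 0},
    {"dx": 0.004,"dy": -0.001,"dz": 0,"wx": 0,"wy": 0,"wz": 0},
    {"dx": 0.004,"dy": -0.001,"dz": 0,"wx": 0,"wy": 0,"wz": 0},
    {"dx": 0.004,"dy": -0.001,"dz": 0,"wx": 0,"wy": 0,"wz": 0},
  ],
)

```text
time: 12.85
tcp_pos: [0.642, -0.077, 0.0499]
tcp_rot: [0.103, 0.995, 0.0, -0.001]
wrist_force: [-9.2, 1.5, 3.0]
opening: 0.0359
gripper_force: 80.4
```

```bash
python3 - <<'E'
from h import *
rel()
for i in range(4): manip.snapshot('side'); s=rel()
f=s['wrist_force']
if 5<np.hypot(f[0],f[1])<15: print(manip.finish_job())
E
```

```text
t 12.85 along x 0.6443 y 0.0548 z 0.0499 tool x angle 168.16 zaxis [-1.e-03  4.e-04 -1.e+00] Fx,Fy,Fz -9.29 -0.44 2.99 torque [0.42 1.65 0.17] 0.0359296044593639 80.40646076202393
t 12.9 along x 0.6443 y 0.0548 z 0.0499 tool x angle 168.16 zaxis [-1.e-03  4.e-04 -1.e+00] Fx,Fy,Fz -10.49 0.58 2.8 torque [0.44 1.61 0.2 ] 0.03516577270898283 80.40744423866272
t 12.95 along x 0.6443 y 0.0548 z 0.0499 tool x angle 168.16 zaxis [-1.e-03  4.e-04 -1.e+00] Fx,Fy,Fz -8.78 0.14 3.15 torque [0.48 1.6  0.16] 0.03516270257988795 80.40644645690918
t 13.0 along x 0.6443 y 0.0548 z 0.0499 tool x angle 168.16 zaxis [-1.e-03  4.e-04 -1.e+00] Fx,Fy,Fz -8.81 0.29 2.78 torque [0.44 1.61 0.23] 0.035275943072773666 80.40663957595825
t 13.05 along x 0.6442 y 0.0547 z 0.0499 tool x angle 168.16 zaxis [-1.e-03  4.e-04 -1.e+00] Fx,Fy,Fz -9.22 -0.29 3.42 torque [0.45 1.6  0.18] 0.03518211867367598 80.40602445602417
the job is handed in; nothing more can be done
None
```

The job is handed in: the arm is still holding the wooden block by its stem, off the table and flat against the robot's side of the rail, with its height set from the arm's pose. It is centred on the screws to within about 1 mm by camera and pushing with about 9–10 N; the mortar, jar, bento box, turntable and cloche were not touched.

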